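Lock a duct access cover with its push rivets

ROBOT

A 7-joint arm with a two-finger parallel gripper is mounted at the origin on the work surface. World frame = base frame: x ahead of the robot, y to its left, z up, the work surface at z = 0. Lengths are in m, angles in rad, forces in N, time in s.
With the tool pointing down it reaches from about 0.4 to 0.85 m from the base axis. Payload 6.9 kg.
Tool frame: the origin (TCP) lies midway between the tips of the shut fingers; the grasp point (between the pads) lies 19 mm behind it; y points along the fingers, z is the direction in which the jaws open and shut, and the axes are right-handed (so a half turn about y gives the same grasp; the last joint's range is limited). The gripper opens to 85 mm and grips with 20 to 120 N. Pads are 22 mm wide; open, the fingers measure 114 mm over their backs; the gripper's body (76 mm by 85 mm) begins 54 mm behind the grasp point. The pads swing forward as they close: fully open they stand 13 mm farther back than shut.
Start: joints at [-1.028, 0.507, -0.238, 1.5, 0.126, 1.149, -0.155], TCP at [0.264, 0.566, 0.231] pointing down, gripper open.
Joint ranges: [-3.08, 3.08], [-0.24, 2.05], [-1.43, 1.35], [0, 2.5], [-1.52, 4.66], [0.17, 1.96], [-2.89, 2.89]. Speed limits (rad/s): [2.39, 2.39, 3.14, 3.14, 3.14, 3.14, 3.14].

INTERFACE

Orientations are given as [roll, pitch, yaw] about the fixed x, y, z axes, in that order (R = Rz(yaw) Ry(pitch) Rx(roll)).
In Python, from workcell import manip, capture gives the robot as it stands.
- The arm moves only by the shell command python3 -m handwheel 'ROWS' [OPENING]. ROWS is a JSON object of lists of equal length, an entry for each row: "xyz": the shift along the tool's x, y, z in mm, a list of three; "delta_rot": the turn, a rotation vector about the tool's x, y, z in degrees, a list of three. A call has 1 to 8 rows; each row shifts and turns the commanded pose from where the row before left it, along the tool's axes as they then stand; what a row does not reach is not made up. A row lasts 1/10 s, in which the tool goes at most 50 mm and 8.59 degrees, less where a joint would pass 70% of its speed; a pose out of reach is approached as far as the arm can. A call with a gripper value outside its range is refused whole. OPENING is the finger opening in mm, from 0 to 85.4, set as the call begins (- or left out, the last holds). The fingers move at their own pace and stop on an object; the grip force is fixed at half the most. Time passes only in rows, so rows that do not move let the fingers close. It gives the time, the measured TCP pose, the force and the opening at its end, in the units of the state.
- manip.sense(): the state, without advancing time (a new reading comes with each control period).
- capture(name): name is "scene" or "side" or "wrist"; returns a dict with "image" (420x560x3 uint8, red, green, blue), "fx", "fy", "cx", "cy" (pixels), "T" (4x4, takes a point from camera to world coordinates). Camera axes: x right, y up, looking along -z (the intrinsics and any distortion apply to the point x, -y, -z); pixel columns grow to the right and rows downward; lengths in m; the calibration is good to about 2 mm. The wrist camera is an equidistant fisheye: a pixel r from the principal point sees the ray r / f radians off the axis. A picture is of the moment at which its call begins. There is no depth.
- manip.finish_job(): hands the job in, once; it reports no verdict.
The state is a dict: "time_s": time; "joint_pos": joint angles; "qd": joint speeds; "effort": joint torques, N m; "ee_pos": TCP position; "orientation": TCP orientation; "ft_force": force on the tool from outside, world axes, zero at the start; "ft_torque": the same for the moment, N m; "width": finger opening in m.
Only numpy, scipy, OpenCV 4.12 (cv2) and the standard library are available. Lean on these libraries where they do the work, as an engineer would, in place of code of your own. Each camera call takes 0.05 s, during which the arm holds its last target.

TASK

Lock the access cover on the duct: with a fingertip, gently press the white centre pin of each of the four push rivets down until it is flush with its head, one rivet at a time - first the one with the red-painted head, then the one diagonally opposite it, then the other two in either order. Only press: do not pull a pin up, and leave the marker on the cover and everything else on the duct and the bench where it lies.

Things in the scene. Friction and masses are not known exactly. Their poses are not given: they have to be found in the camera images.
- duct: Fixed galvanised flat duct, 440 mm along its y, 250 mm along x, sheet top 120 mm above the bench; flange frames at both ends (the last 20 mm of the length, 290 mm along x) rise to 140 mm. A white access cover (160 mm in x, 200 mm in y, black gasket) is centred on top, its face 126 mm above the bench. Origin: duct centre, on the bench; z up; turned up to 0.4 rad about z.
- rivet_a: Push rivet with a RED-painted head (the first to press), round, 24 mm across, its head 4 mm high on a 2 mm foam washer (so its top is 6 mm above the cover) which gives up to 2.5 mm under about 20 N and springs back, in one of the four corners of the cover (which corner differs from start to start). The four sit on a rectangle of 120 x 160 mm, so the one diagonally opposite is 200 mm away. Origin: centre of the washer's underside, on the cover's face.
- pin_a_top (a point): Centre of the top of rivet_a's white pin (10 mm across): 14.5 mm above the cover when fully up, 6.5 mm (0.5 mm above the head) when fully pressed in.
- pin_a (a joint): How far rivet_a's pin is pressed in, m: starts between 0 and 0.0015, hard stop at 0.008 (flush). It slides stiffly, under a steady push of about 4 N, and stays where it is left; the force rises clearly above that only at the stop, over about 1 mm as the washer gives.
- rivet_b: Push rivet with a black head, round, 24 mm across, its head 4 mm high on a 2 mm foam washer (so its top is 6 mm above the cover) which gives up to 2.5 mm under about 20 N and springs back, in one of the four corners of the cover (which corner differs from start to start). The four sit on a rectangle of 120 x 160 mm, so the one diagonally opposite is 200 mm away. Origin: centre of the washer's underside, on the cover's face.
- pin_b_top (a point): Centre of the top of rivet_b's white pin (10 mm across): 14.5 mm above the cover when fully up, 6.5 mm (0.5 mm above the head) when fully pressed in.
- pin_b (a joint): How far rivet_b's pin is pressed in, m: starts between 0 and 0.0015, hard stop at 0.008 (flush). It slides stiffly, under a steady push of about 4 N, and stays where it is left; the force rises clearly above that only at the stop, over about 1 mm as the washer gives.
- rivet_c: Push rivet with a black head, round, 24 mm across, its head 4 mm high on a 2 mm foam washer (so its top is 6 mm above the cover) which gives up to 2.5 mm under about 20 N and springs back, in one of the four corners of the cover (which corner differs from start to start). The four sit on a rectangle of 120 x 160 mm, so the one diagonally opposite is 200 mm away. Origin: centre of the washer's underside, on the cover's face.
- pin_c_top (a point): Centre of the top of rivet_c's white pin (10 mm across): 14.5 mm above the cover when fully up, 6.5 mm (0.5 mm above the head) when fully pressed in.
- pin_c (a joint): How far rivet_c's pin is pressed in, m: starts between 0 and 0.0015, hard stop at 0.008 (flush). It slides stiffly, under a steady push of about 4 N, and stays where it is left; the force rises clearly above that only at the stop, over about 1 mm as the washer gives.
- rivet_d: Push rivet with a black head, round, 24 mm across, its head 4 mm high on a 2 mm foam washer (so its top is 6 mm above the cover) which gives up to 2.5 mm under about 20 N and springs back, in one of the four corners of the cover (which corner differs from start to start). The four sit on a rectangle of 120 x 160 mm, so the one diagonally opposite is 200 mm away. Origin: centre of the washer's underside, on the cover's face.
- pin_d_top (a point): Centre of the top of rivet_d's white pin (10 mm across): 14.5 mm above the cover when fully up, 6.5 mm (0.5 mm above the head) when fully pressed in.
- pin_d (a joint): How far rivet_d's pin is pressed in, m: starts between 0 and 0.0015, hard stop at 0.008 (flush). It slides stiffly, under a steady push of about 4 N, and stays where it is left; the force rises clearly above that only at the stop, over about 1 mm as the washer gives.
- marker: Red paint marker with a black cap lying on the middle of the cover, 122 mm long roughly along the duct's y, 15 mm thick. Bystander. Origin on its underside near the middle.
- tape_measure: Yellow and black tape measure lying flat on the duct top beyond the cover at its -y end, 60 x 60 mm, 30 mm high. Bystander. Origin: centre of its underside.
- rivet_tray: Small blue open tray of spare rivets on the duct top beyond the cover at its +y end, 80 x 60 mm, 22 mm high. Bystander. Origin: centre of its underside.
- mallet: Mallet with a black head and a wooden handle, about 270 mm long and under 50 mm high, lying on the bench left of the duct. Bystander.
- snips: Tin snips with red handles, about 230 mm long and 20 mm high, lying on the bench right of the duct. Bystander.

How it is judged:
By the outcome, as a careful person would: the job done as asked, in the order asked, and still so for the second after the job is handed in, with the robot touching nothing.
It also fails if it takes over 45 s, if anything falls off the work surface, if the arm or the gripper's body presses on something with over 40 N, if the wrist force passes 120 N, or if a joint passes its speed limit or range.

## Working session

There is one attempt and no reset: what is moved stays moved. The work goes in short steps, Python scripts to look and compute and a shell command to move; the robot and the scene stay as the last step left them, time stands still between calls to the robot, and variables do not carry over. Pictures are saved under pics/ and viewed, and the job is handed in when it is done.

```bash
mkdir -p pics; ls; python3 - <<'E'
from workcell import manip, capture
import cv2,numpy as np
s=manip.sense()
for k,v in s.items(): print(k,np.round(v,4))
for n in ["scene","side","wrist"]:
    c=capture(n); cv2.imwrite(f"pics/{n}0.png",c["image"][:,:,::-1]); print(n,c["fx"],c["fy"],c["cx"],c["cy"],[k for k in c]); print(np.round(c["T"],4).tolist())
E
```

```text
pics
time_s 0.0
joint_pos [-1.0285  0.5083 -0.2375  1.5011  0.1257  1.1489 -0.1548]
qd [-0.0001  0.0014  0.0005 -0.0007  0.0004  0.0017  0.001 ]
effort [-6.00000e-04 -6.20615e+01 -2.18690e+00 -2.49647e+01  1.27000e-02
  1.19000e-02  0.00000e+00]
ee_pos [0.2642 0.5658 0.2304]
orientation [-1.5726 -0.     -0.4368]
ft_force [-0.3187 -0.1008 -0.3405]
ft_torque [0.0725 0.0001 0.0225]
width 0.0856
scene 381.1085144821671 381.1085144821671 282.82601793134427 212.22605829052384 ['image', 'fx', 'fy', 'cx', 'cy', 'T']
[[-0.2122, -0.6643, 0.7167, 1.3487], [0.9772, -0.152, 0.1484, 0.1642], [0.0104, 0.7318, 0.6814, 0.8276], [0.0, 0.0, 0.0, 1.0]]
side 379.0770346527435 379.0770346527435 271.2000219595945 210.7635572574113 ['image', 'fx', 'fy', 'cx', 'cy', 'T']
[[0.7117, 0.4218, -0.5617, -0.0018], [-0.7025, 0.4259, -0.5702, -0.6002], [-0.0013, 0.8004, 0.5994, 0.7623], [0.0, 0.0, 0.0, 1.0]]
wrist 325.19226210127806 325.19226210127806 280.3591594883775 213.15281445490604 ['image', 'fx', 'fy', 'cx', 'cy', 'T']
[[0.4223, -0.8759, -0.2333, 0.2063], [0.9064, 0.4077, 0.1104, 0.593], [-0.0016, -0.2581, 0.9661, 0.3732], [0.0, 0.0, 0.0, 1.0]]
```

View pics/scene0.png

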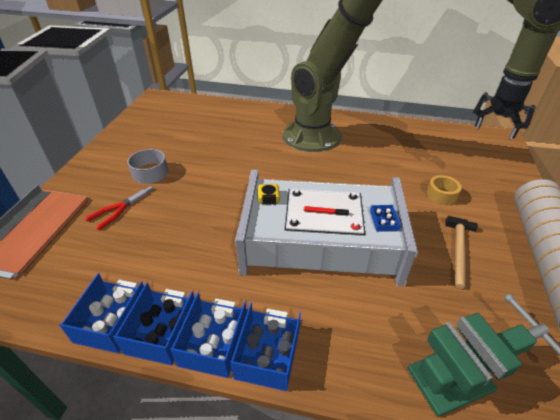

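View pics/side0.png

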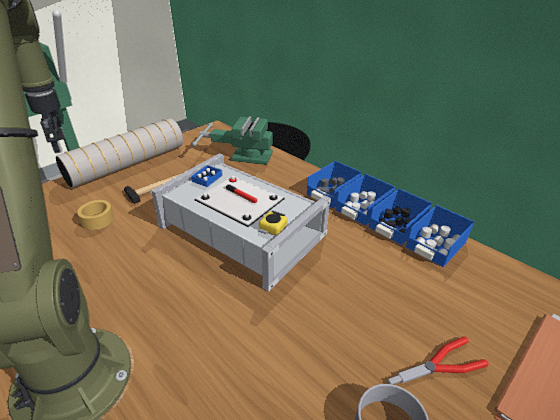

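View pics/wrist0.png

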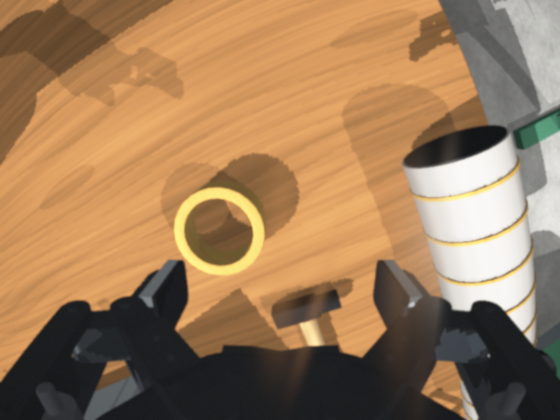

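```bash
cat > h.py <<'E'
import numpy as np,cv2
def ray(c,u,v,fish=False):
    x=(u-c["cx"])/c["fx"]; y=(v-c["cy"])/c["fy"]
    if fish:
        r=np.hypot(x,y); k=np.sin(r)/r if r>1e-9 else 1; d=np.array([x*k,-y*k,-np.cos(r)])
    else: d=np.array([x,-y,-1.])
    T=np.array(c["T"]); d=T[:3,:3]@d; return T[:3,3],d/np.linalg.norm(d)
def tri(rs):
    A=np.zeros((3,3));b=np.zeros(3)
    for o,d in rs:
        P=np.eye(3)-np.outer(d,d);A+=P;b+=P@o
    p=np.linalg.solve(A,b); return p,[np.linalg.norm((np.eye(3)-np.outer(d,d))@(p-o)) for o,d in rs]
def plane(r,z):
    o,d=r; return o+d*(z-o[2])/d[2]
def proj(c,p,fish=False):
    T=np.array(c["T"]);q=T[:3,:3].T@(np.array(p)-T[:3,3]);x,y,z=q[0],-q[1],-q[2]
    if fish:
        h=np.hypot(x,y);k=np.arctan2(h,z)/h
    else:k=1/z
    return c["cx"]+c["fx"]*x*k,c["cy"]+c["fy"]*y*k
E
python3 - <<'E'
import cv2
a=cv2.imread("pics/scene0.png")[175:250,235:415]; b=cv2.imread("pics/side0.png")[155:240,150:330]
cv2.imwrite("pics/s1.png",cv2.resize(a,None,fx=4,fy=4,interpolation=cv2.INTER_CUBIC))
cv2.imwrite("pics/s2.png",cv2.resize(b,None,fx=4,fy=4,interpolation=cv2.INTER_CUBIC))
E
```

```text
(no output)
```

View pics/s1.png

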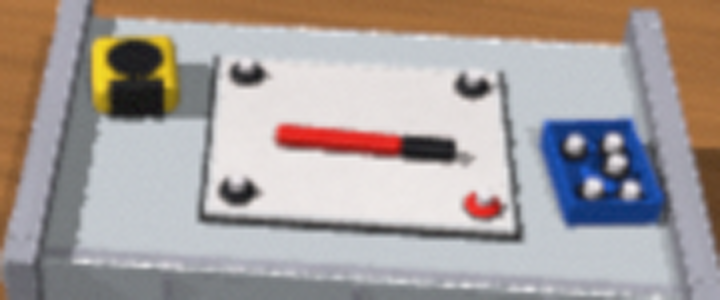

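View pics/s2.png

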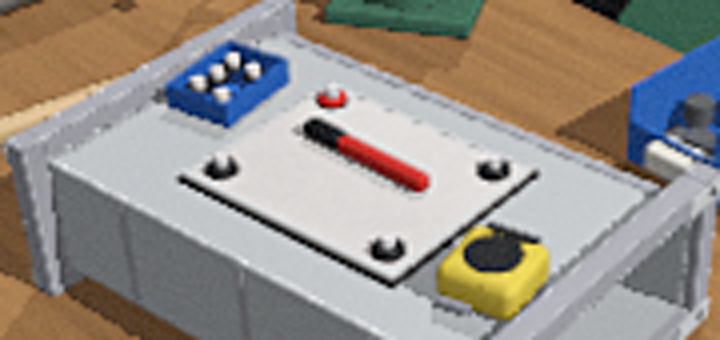

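The scene camera shows the red rivet at the +x/+y corner, about (355,226). The black ones are at about (297,193), (353,195) and (294,222). Next I triangulate the pin tops from the two views.

```bash
python3 - <<'E'
from h import *
from workcell import capture
S=capture("scene");D=capture("side")
P={"red":((483,198),(332,90)),"mm(diag)":((247,65),(387,240)),"m+":((472,77),(221,160)),"+m":((237,182),(493,162))}
pts=[]
for k,(a,b) in P.items():
    ra=ray(S,a[0]/4-.4+235,a[1]/4-.4+175); rb=ray(D,b[0]/4-.4+150,b[1]/4-.4+155)
    p,e=tri([ra,rb]); print(k,p.round(4),np.round(e,4), plane(ra,.1395).round(4),plane(rb,.1395).round(4)); pts.append(p)
a,b,c,d=pts
print("diags",np.linalg.norm(a-b),np.linalg.norm(c-d),"sides",np.linalg.norm(a-c),np.linalg.norm(a-d))
print("yaw of y",np.arctan2(*(-(a-d)[:2]*[1,-1])[:]),"ctr",np.mean(pts,0))
E
```

```text
red [0.6231 0.206  0.1357] [0. 0.] [0.6272 0.2057 0.1395] [0.6193 0.2011 0.1395]
mm(diag) [0.5254 0.0318 0.1354] [0.0003 0.0003] [0.53   0.0329 0.1395] [0.522  0.0273 0.1395]
m+ [0.503  0.189  0.1356] [0.0002 0.0002] [0.5075 0.189  0.1395] [0.4999 0.1839 0.1395]
+m [0.6433 0.0478 0.1349] [0.0001 0.0001] [0.6479 0.0487 0.1395] [0.6385 0.0429 0.1395]
diags 0.1996957523678134 0.1990475698621403 sides 0.12128606626093953 0.15947513025495835
yaw of y 0.12678850686708037 ctr [0.5737007  0.11866221 0.1353981 ]
```

```bash
python3 -m handwheel '{"xyz":[[20,0,-10],[40,0,-20],[40,0,-20],[40,0,-20],[40,0,-20],[40,0,-20],[40,0,-20],[40,0,-20]],"delta_rot":[[0,0,0],[0,0,0],[0,0,0],[0,0,0],[0,0,0],[0,0,0],[0,0,0],[0,0,0]]}' 0
```

```text
time_s: 1.05
ee_pos: [0.4737, 0.3019, 0.2314]
orientation: [-1.571, -0.0, -0.437]
ft_force: [0.3, 0.5, 1.1]
width: 0.0002
```

```bash
python3 -m handwheel '{"xyz":[[40,0,-20],[40,0,-20],[40,0,-20],[40,0,-20],[40,0,-20],[35,0,-15],[20,0,-10],[0,0,0]],"delta_rot":[[0,0,0],[0,0,0],[0,0,0],[0,0,0],[0,0,0],[0,0,0],[0,0,0],[0,0,0]]}' 0
python3 - <<'E'
from workcell import manip, capture
import cv2,numpy as np,pickle
c=capture("wrist"); pickle.dump(c,open("w1.pkl","wb")); cv2.imwrite("pics/w1.png",c["image"][:,:,::-1])
print(np.round(manip.sense()["joint_pos"],3))
E
```

```text
time_s: 1.85
ee_pos: [0.6527, 0.0775, 0.2304]
orientation: [-1.573, -0.001, -0.443]
ft_force: [-0.3, 0.3, -0.0]
width: -0.0003
[-0.079  0.554 -0.141  1.409  0.08   1.184  0.901]
```

View pics/w1.png

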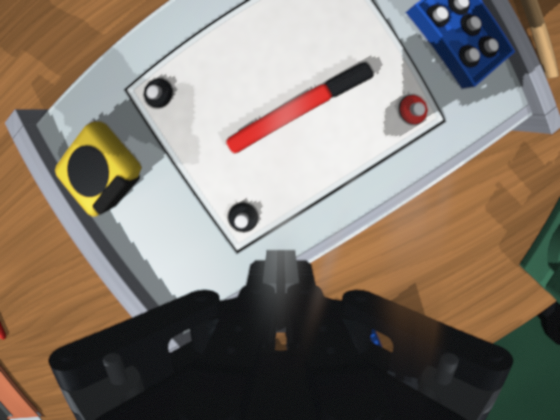

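The wrist view shows the red rivet at about (414,109), black rivets at (158,93) and (243,216), and the fingertip at (280,255). The fourth rivet is out of view. I'll segment the white pins next.

```bash
python3 - <<'E'
import cv2,numpy as np
im=cv2.imread("pics/w1.png")
t=[cv2.resize(im[y-20:y+20,x-20:x+20],None,fx=6,fy=6,interpolation=cv2.INTER_CUBIC) for x,y in [(414,109),(158,93),(243,216)]]
t.append(cv2.resize(im[235:285,255:305],(240,240),interpolation=cv2.INTER_CUBIC)); t=[x for x in t]
cv2.imwrite("pics/z1.png",np.vstack([np.hstack(t[:2]),np.hstack(t[2:])]))
E
```

```text
(no output)
```

View pics/z1.png

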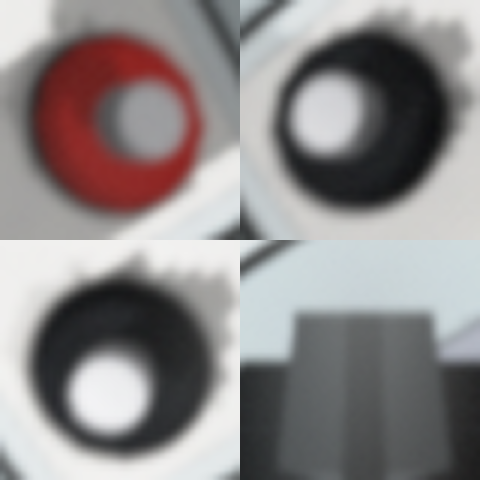

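```bash
python3 - <<'E'
from h import *
import pickle
from workcell import capture
W=pickle.load(open("w1.pkl","rb"))
S=capture("scene");D=capture("side")
P={"red":((483,198),(332,90),(419.1,108.8)),"mm":((247,65),(387,240),(151.8,91.4)),"+m":((237,182),(493,162),(240.9,220.9))}
pts=[]
for k,(a,b,w) in P.items():
    ra=ray(S,a[0]/4-.4+235,a[1]/4-.4+175); rb=ray(D,b[0]/4-.4+150,b[1]/4-.4+155);rw=ray(W,*w,True)
    p,e=tri([ra,rb,rw]); print(k,p.round(4),np.round(e,4), [plane(rw,z).round(4) for z in (.1355,.1395)],tri([ra,rw])[0].round(4),tri([rb,rw])[0].round(4))
print(proj(W,[.6527,.0775,.2304],True))
E
```

```text
red [0.6231 0.2068 0.1359] [0.0008 0.0006 0.0014] [array([0.6229, 0.2084, 0.1355]), array([0.6224, 0.2067, 0.1395])] [0.623  0.2069 0.1363] [0.6235 0.208  0.1348]
mm [0.5249 0.0312 0.1358] [0.001  0.0002 0.0009] [array([0.5243, 0.0302, 0.1355]), array([0.5255, 0.0314, 0.1395])] [0.5245 0.0311 0.1353] [0.5246 0.0304 0.1364]
+m [0.644  0.0477 0.1352] [0.0004 0.0007 0.0009] [array([0.6448, 0.0474, 0.1355]), array([0.644 , 0.0484, 0.1395])] [0.6446 0.0479 0.1364] [0.6443 0.0477 0.1347]
(np.float64(280.6494530502723), np.float64(265.33333589963496))
```

```bash
python3 -m handwheel '{"xyz":[[-20,0,25],[-25,0,30],[-25,0,30],[-13,0,19],[0,30,0],[0,25,0],[0,10,0],[0,0,0]],"delta_rot":[[0,0,0],[0,0,0],[0,0,0],[0,0,0],[0,0,0],[0,0,0],[0,0,0],[0,0,0]]}' 0
python3 - <<'E'
from workcell import manip, capture
import cv2,numpy as np,pickle
c=capture("wrist"); cv2.imwrite("pics/w2.png",c["image"][:,:,::-1])
s=manip.sense();p=np.array(s["ee_pos"]);y=s["orientation"][2];print(p.round(4),np.round(s["orientation"],4),s["ft_force"])
X=np.array([np.cos(y),np.sin(y)]);Z=np.array([-np.sin(y),np.cos(y)]);d=np.array([.6224,.2068])-p[:2];print("x",d@X,"z",d@Z)
E
```

```text
time_s: 2.8
ee_pos: [0.6183, 0.2124, 0.1652]
orientation: [-1.573, 0.002, -0.435]
ft_force: [-0.4, 0.5, -0.3]
width: 0.0001
[0.6193 0.2124 0.1665] [-1.5709e+00  6.0000e-04 -4.3580e-01] [-0.22033551 -0.31811307 -0.31723111]
x 0.0052027566280806285 z -0.0037777257877249677
```

View pics/w2.png

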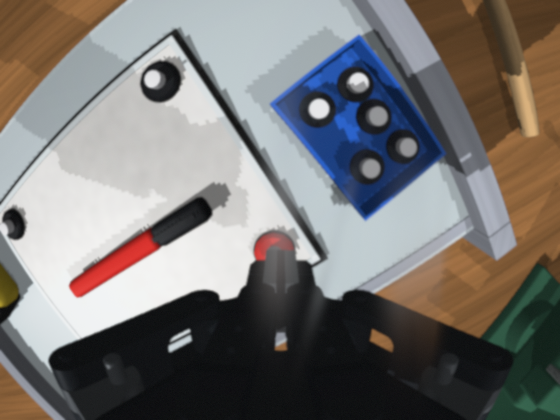

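```bash
python3 -m handwheel '{"xyz":[[5,0,-4],[0,10,0],[0,5,0],[0,0,0]],"delta_rot":[[0,0,0],[0,0,0],[0,0,0],[0,0,0]]}' 0
cat > st.py <<'E'
from h import *
from workcell import manip, capture
import sys,pickle
c=capture("wrist"); n=sys.argv[1]; cv2.imwrite(f"pics/{n}.png",c["image"][:,:,::-1]); pickle.dump(c,open(n+".pkl","wb"))
t=np.array([float(sys.argv[2]),float(sys.argv[3])])
s=manip.sense();p=np.array(s["ee_pos"]);y=s["orientation"][2];print(s["time_s"],p.round(4),np.round(s["orientation"],4),np.round(s["ft_force"],2))
X=np.array([np.cos(y),np.sin(y)]);Z=np.array([-np.sin(y),np.cos(y)]);d=t-p[:2];print("x mm",d@X*1e3,"z mm",d@Z*1e3)
print("target px",proj(c,[*t,.1395],True),"tcp px",proj(c,p,True))
im=c["image"][:,:,::-1][180:300,200:360]; cv2.imwrite(f"pics/{n}z.png",cv2.resize(im,None,fx=4,fy=4,interpolation=cv2.INTER_CUBIC))
E
python3 st.py w3 .6224 .2068
python3 - <<'E'
from h import *
import pickle
c=pickle.load(open("w3.pkl","rb"))
E
```

```text
time_s: 3.25
ee_pos: [0.6221, 0.2056, 0.1503]
orientation: [-1.572, 0.001, -0.437]
ft_force: [-0.9, -0.1, -0.2]
width: 0.0001
3.3 [0.6223 0.2058 0.1508] [-1.5714e+00  8.0000e-04 -4.3690e-01] [-0.02 -0.52 -0.31]
x mm -0.31564992689319005 z mm 0.9327082303914408
target px (np.float64(283.0091937482525), np.float64(256.25157997016737)) tcp px (np.float64(281.2093429099308), np.float64(265.84454364823415))
```

View pics/w3z.png

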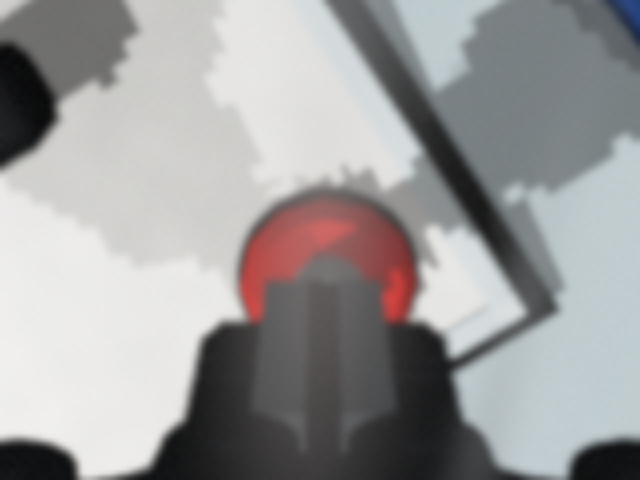

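View pics/w3.png

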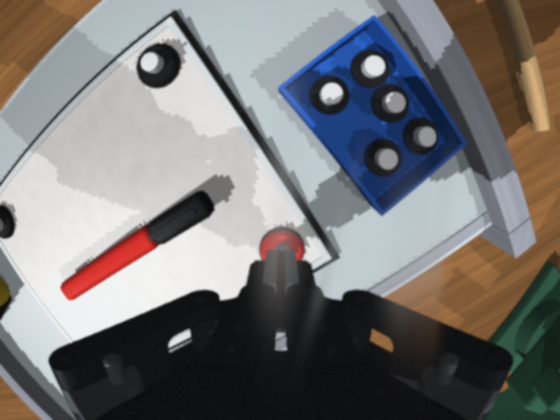

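```bash
python3 -m handwheel '{"xyz":[[-1,0,1],[0,5,0],[0,4,0],[0,0,0],[0,0,0]],"delta_rot":[[0,0,0],[0,0,0],[0,0,0],[0,0,0],[0,0,0]]}' 0
python3 -m handwheel '{"xyz":[[0,2,0],[0,2,0],[0,0,0]],"delta_rot":[[0,0,0],[0,0,0],[0,0,0]]}' 0
```

```text
time_s: 3.8
ee_pos: [0.622, 0.2072, 0.1421]
orientation: [-1.571, 0.0, -0.437]
ft_force: [1.3, 1.0, -0.3]
width: 0.0002
time_s: 4.1
ee_pos: [0.6223, 0.2073, 0.1385]
orientation: [-1.57, -0.0, -0.437]
ft_force: [-0.3, -0.4, 2.8]
width: -0.0002
```

Contact came at about 0.139, as expected. I'll carry on in small steps.

```bash
python3 -m handwheel '{"xyz":[[0,1,0],[0,1,0],[0,1,0],[0,0,0]],"delta_rot":[[0,0,0],[0,0,0],[0,0,0],[0,0,0]]}' 0
python3 -m handwheel '{"xyz":[[0,1,0],[0,1,0],[0,0,0]],"delta_rot":[[0,0,0],[0,0,0],[0,0,0]]}' 0
```

```text
time_s: 4.5
ee_pos: [0.6223, 0.2073, 0.1353]
orientation: [-1.571, -0.0, -0.437]
ft_force: [0.4, -0.3, 4.0]
width: 0.0001
time_s: 4.8
ee_pos: [0.6223, 0.2073, 0.1332]
orientation: [-1.571, -0.0, -0.437]
ft_force: [0.9, 0.1, 2.8]
width: -0.0001
```

```bash
python3 -m handwheel '{"xyz":[[0,0.5,0],[0,0,0]],"delta_rot":[[0,0,0],[0,0,0]]}' 0
```

```text
time_s: 5.0
ee_pos: [0.6223, 0.2074, 0.1328]
orientation: [-1.571, -0.0, -0.437]
ft_force: [1.2, 0.2, 3.1]
width: 0.0002
```

```bash
python3 -m handwheel '{"xyz":[[0,0.5,0],[0,0,0]],"delta_rot":[[0,0,0],[0,0,0]]}' 0; python3 -m handwheel '{"xyz":[[0,0.5,0],[0,0,0]],"delta_rot":[[0,0,0],[0,0,0]]}' 0
```

```text
time_s: 5.2
ee_pos: [0.6223, 0.2073, 0.1323]
orientation: [-1.571, -0.0, -0.437]
ft_force: [1.3, 0.2, 3.4]
width: -0.0001
time_s: 5.4
ee_pos: [0.6223, 0.2073, 0.132]
orientation: [-1.57, -0.0, -0.437]
ft_force: [1.1, 0.7, 5.5]
width: 0.0007
```

Force is starting to rise as the washer gives.

```bash
python3 -m handwheel '{"xyz":[[0,0.5,0],[0,0,0]],"delta_rot":[[0,0,0],[0,0,0]]}' 0; python3 -m handwheel '{"xyz":[[0,0.4,0],[0,0,0]],"delta_rot":[[0,0,0],[0,0,0]]}' 0
```

```text
time_s: 5.6
ee_pos: [0.6223, 0.2073, 0.1317]
orientation: [-1.57, -0.001, -0.437]
ft_force: [0.8, 0.3, 6.2]
width: 0.0001
time_s: 5.8
ee_pos: [0.6223, 0.2073, 0.1316]
orientation: [-1.57, -0.001, -0.437]
ft_force: [1.0, 0.5, 8.9]
width: 0.0001
```

```bash
python3 -m handwheel '{"xyz":[[0,0.6,0],[0,0,0]],"delta_rot":[[0,0,0],[0,0,0]]}' 0
```

```text
time_s: 6.0
ee_pos: [0.6224, 0.2073, 0.1312]
orientation: [-1.57, -0.001, -0.437]
ft_force: [-0.7, 0.4, 9.7]
width: -0.0
```

```bash
python3 -m handwheel '{"xyz":[[0,-15,0],[0,-30,0],[0,-10,-20],[0,0,-40],[0,0,-40],[0,0,-20],[0,0,0],[0,0,0]],"delta_rot":[[0,0,0],[0,0,0],[0,0,0],[0,0,0],[0,0,0],[0,0,0],[0,0,0],[0,0,0]]}' 0
python3 st.py w4 .5255 .0314
```

```text
time_s: 6.8
ee_pos: [0.5705, 0.0974, 0.1849]
orientation: [-1.572, 0.001, -0.438]
ft_force: [0.0, -0.1, 0.7]
width: 0.0002
6.85 [0.5708 0.0986 0.1849] [-1.571e+00  9.000e-04 -4.368e-01] [ 0.73  0.97 -0.18]
x mm -12.633787152519803 z mm -80.06080085052717
target px (np.float64(155.56980965691423), np.float64(214.7309910354626)) tcp px (np.float64(283.09399820992667), np.float64(265.0360625065598))
```

View pics/w4.png

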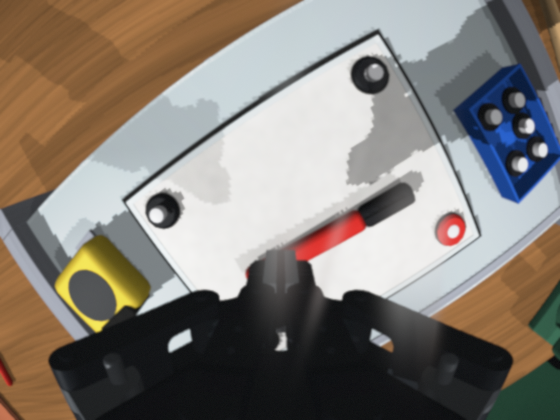

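Red is flush: its white centre is concentric with the head at (453,231). The diagonal pin is at (157,215), matching the predicted pixel.

```bash
python3 -m handwheel '{"xyz":[[-3,0,-20],[-4,0,-30],[-5,0,-30],[0,15,0],[0,15,0],[0,4,0],[0,0,0],[0,0,0]],"delta_rot":[[0,0,0],[0,0,0],[0,0,0],[0,0,0],[0,0,0],[0,0,0],[0,0,0],[0,0,0]]}' 0
python3 st.py w5 .5255 .0314
python3 - <<'E'
from h import *
import pickle
c=pickle.load(open("w4.pkl","rb")); print(proj(c,[.5039,.19,.1395],True))
E
```

```text
time_s: 7.65
ee_pos: [0.527, 0.0318, 0.1515]
orientation: [-1.57, -0.0, -0.436]
ft_force: [-0.1, 0.4, -0.2]
width: 0.0001
7.7 [0.5271 0.0316 0.1517] [-1.5703e+00 -5.0000e-04 -4.3600e-01] [-0.48  0.76 -0.11]
x mm -1.3626048585075048 z mm -0.9057827746434391
target px (np.float64(278.592621738113), np.float64(253.65292258530675)) tcp px (np.float64(280.3660856211533), np.float64(265.8354020690962))
(np.float64(375.6512958776089), np.float64(71.65357295307959))
```

View pics/w5z.png

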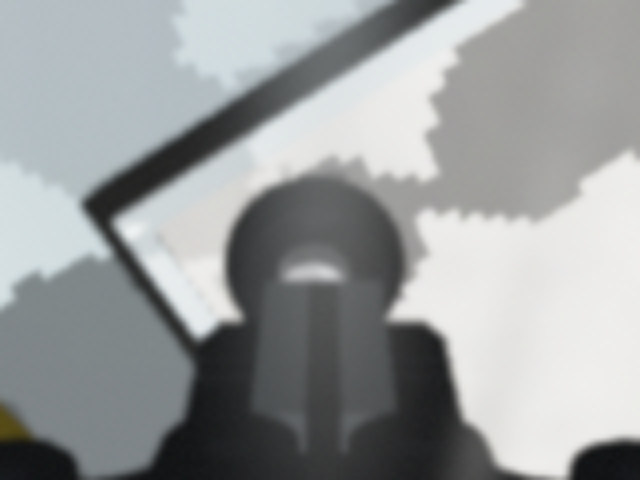

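```bash
python3 -m handwheel '{"xyz":[[-2,0,-1],[0,5,0],[0,5,0],[0,2,0],[0,2,0],[0,1,0],[0,0,0]],"delta_rot":[[0,0,0],[0,0,0],[0,0,0],[0,0,0],[0,0,0],[0,0,0],[0,0,0]]}' 0
python3 -m handwheel '{"xyz":[[0,1,0],[0,1,0],[0,1,0],[0,0,0]],"delta_rot":[[0,0,0],[0,0,0],[0,0,0],[0,0,0]]}' 0
```

```text
time_s: 8.4
ee_pos: [0.5242, 0.031, 0.1363]
orientation: [-1.571, 0.0, -0.437]
ft_force: [-0.6, -0.1, 3.5]
width: 0.0004
time_s: 8.8
ee_pos: [0.5242, 0.031, 0.1331]
orientation: [-1.571, 0.0, -0.437]
ft_force: [-2.3, 0.0, 3.6]
width: -0.0
```

```bash
python3 -m handwheel '{"xyz":[[0,0.7,0],[0,0.7,0],[0,0,0]],"delta_rot":[[0,0,0],[0,0,0],[0,0,0]]}' 0;python3 -m handwheel '{"xyz":[[0,0.5,0],[0,0,0]],"delta_rot":[[0,0,0],[0,0,0]]}' 0
```

```text
time_s: 9.1
ee_pos: [0.5242, 0.0311, 0.1319]
orientation: [-1.571, 0.0, -0.437]
ft_force: [-3.3, -0.1, 5.9]
width: 0.0004
time_s: 9.3
ee_pos: [0.5243, 0.031, 0.1316]
orientation: [-1.571, 0.0, -0.437]
ft_force: [-4.0, -0.1, 7.7]
width: 0.0002
```

```bash
python3 -m handwheel '{"xyz":[[0,0.6,0],[0,0,0]],"delta_rot":[[0,0,0],[0,0,0]]}' 0;python3 -m handwheel '{"xyz":[[0,0.4,0],[0,0,0]],"delta_rot":[[0,0,0],[0,0,0]]}' 0
```

```text
time_s: 9.5
ee_pos: [0.5243, 0.031, 0.1312]
orientation: [-1.571, -0.0, -0.437]
ft_force: [-4.8, 0.2, 9.6]
width: -0.0
time_s: 9.7
ee_pos: [0.5243, 0.031, 0.131]
orientation: [-1.571, -0.0, -0.437]
ft_force: [-5.6, -1.3, 11.6]
width: 0.0003
```

```bash
python3 -m handwheel '{"xyz":[[0,-15,0],[0,-30,0],[20,0,13],[30,0,20],[30,0,20],[21,0,13],[0,0,0],[0,0,0]],"delta_rot":[[0,0,0],[0,0,0],[0,0,0],[0,0,0],[0,0,0],[0,0,0],[0,0,0],[0,0,0]]}' 0
python3 st.py w6 .644 .0482
```

```text
time_s: 10.5
ee_pos: [0.6439, 0.0482, 0.1745]
orientation: [-1.571, 0.001, -0.437]
ft_force: [-0.7, 1.0, -1.0]
width: 0.0002
10.55 [0.6433 0.048  0.1748] [-1.5713e+00  8.0000e-04 -4.3680e-01] [-0.34  0.68  0.39]
x mm 0.589351298678795 z mm 0.44922591772397846
target px (np.float64(280.7185736980522), np.float64(240.885795367823)) tcp px (np.float64(279.831952090008), np.float64(264.68393875250507))
```

View pics/w6.png

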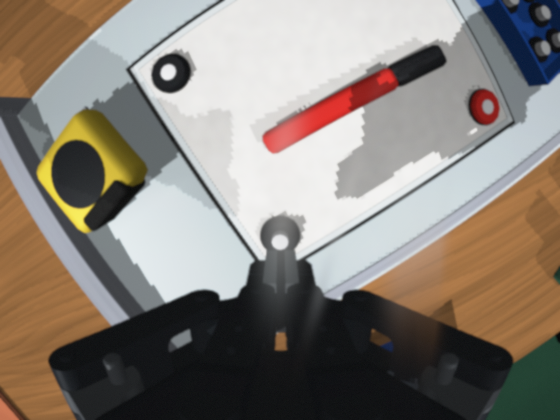

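Both pressed pins are concentric with their heads at (169,72) and (486,106). The next pin is at (280,241), as predicted.

```bash
python3 -m handwheel '{"xyz":[[0,15,0],[0,13,0],[0,5,0],[0,2,0],[0,2,0],[0,1,0],[0,0,0]],"delta_rot":[[0,0,0],[0,0,0],[0,0,0],[0,0,0],[0,0,0],[0,0,0],[0,0,0]]}' 0
python3 -m handwheel '{"xyz":[[0,1,0],[0,1,0],[0,1,0],[0,0,0]],"delta_rot":[[0,0,0],[0,0,0],[0,0,0],[0,0,0]]}' 0
```

```text
time_s: 11.25
ee_pos: [0.6437, 0.0481, 0.1379]
orientation: [-1.571, -0.0, -0.437]
ft_force: [-2.1, -0.7, 3.5]
width: -0.0001
time_s: 11.65
ee_pos: [0.6438, 0.0481, 0.1343]
orientation: [-1.571, 0.0, -0.437]
ft_force: [-3.4, 0.2, 4.5]
width: 0.0001
```

```bash
python3 -m handwheel '{"xyz":[[0,1,0],[0,0.7,0],[0,0.7,0],[0,0,0]],"delta_rot":[[0,0,0],[0,0,0],[0,0,0],[0,0,0]]}' 0;python3 -m handwheel '{"xyz":[[0,0.6,0],[0,0,0]],"delta_rot":[[0,0,0],[0,0,0]]}' 0
```

```text
time_s: 12.05
ee_pos: [0.6439, 0.0481, 0.132]
orientation: [-1.571, -0.0, -0.437]
ft_force: [-3.4, -0.0, 4.3]
width: -0.0002
time_s: 12.25
ee_pos: [0.6439, 0.0481, 0.1317]
orientation: [-1.571, -0.0, -0.437]
ft_force: [-3.4, -0.6, 7.1]
width: 0.0001
```

```bash
python3 -m handwheel '{"xyz":[[0,0.6,0],[0,0,0]],"delta_rot":[[0,0,0],[0,0,0]]}' 0;python3 -m handwheel '{"xyz":[[0,0.6,0],[0,0,0]],"delta_rot":[[0,0,0],[0,0,0]]}' 0
```

```text
time_s: 12.45
ee_pos: [0.6439, 0.0481, 0.1314]
orientation: [-1.571, -0.0, -0.437]
ft_force: [-4.0, -1.2, 8.9]
width: 0.0003
time_s: 12.65
ee_pos: [0.6439, 0.0482, 0.1312]
orientation: [-1.571, -0.001, -0.437]
ft_force: [-4.7, -1.2, 10.6]
width: 0.0
```

```bash
python3 -m handwheel '{"xyz":[[0,-15,0],[0,-35,0],[-37,0,14],[-40,0,15],[-40,0,15],[-40,0,15],[-30,0,10],[0,0,0]],"delta_rot":[[0,0,0],[0,0,0],[0,0,0],[0,0,0],[0,0,0],[0,0,0],[0,0,0],[0,0,0]]}' 0
python3 -m handwheel '{"xyz":[[0,0,0],[0,0,0]],"delta_rot":[[0,0,0],[0,0,0]]}' 0
python3 st.py w7 .5039 .190
```

```text
time_s: 13.45
ee_pos: [0.5005, 0.1945, 0.1803]
orientation: [-1.569, 0.002, -0.43]
ft_force: [0.6, -0.1, 0.2]
width: 0.0
time_s: 13.65
ee_pos: [0.5047, 0.1889, 0.1801]
orientation: [-1.571, -0.001, -0.438]
ft_force: [0.0, -0.1, -0.7]
width: 0.0002
13.7 [0.5047 0.1886 0.18  ] [-1.571e+00 -7.000e-04 -4.389e-01] [-0.31 -1.7  -0.44]
x mm -1.2951853291334907 z mm 0.9087288064907464
target px (np.float64(281.70270158607497), np.float64(235.54313188365828)) tcp px (np.float64(280.1294609333248), np.float64(265.44272682317376))
```

View pics/w7.png

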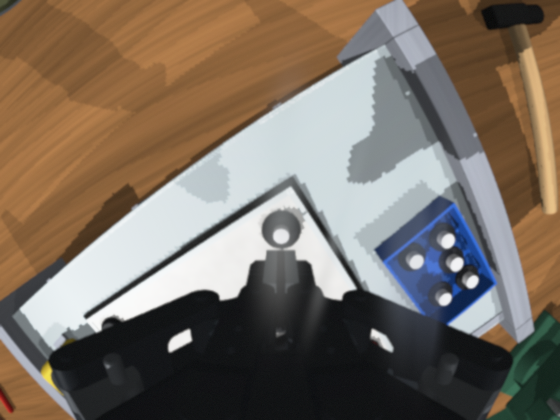

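The last pin is at (281,236), as predicted. I'll correct by x −1, z +1 and descend from z 0.180.

```bash
python3 -m handwheel '{"xyz":[[-1,15,1],[0,18,0],[0,5,0],[0,2,0],[0,2,0],[0,1,0],[0,0,0]],"delta_rot":[[0,0,0],[0,0,0],[0,0,0],[0,0,0],[0,0,0],[0,0,0],[0,0,0]]}' 0
python3 -m handwheel '{"xyz":[[0,1,0],[0,1,0],[0,1,0],[0,0,0]],"delta_rot":[[0,0,0],[0,0,0],[0,0,0],[0,0,0]]}' 0
```

```text
time_s: 14.4
ee_pos: [0.5036, 0.1907, 0.1377]
orientation: [-1.57, -0.001, -0.437]
ft_force: [-1.0, -2.5, 3.0]
width: 0.0003
time_s: 14.8
ee_pos: [0.5035, 0.1911, 0.1342]
orientation: [-1.57, -0.001, -0.437]
ft_force: [0.8, -3.5, 4.1]
width: -0.0
```

```bash
python3 -m handwheel '{"xyz":[[0,1,0],[0,0.7,0],[0,0.7,0],[0,0,0]],"delta_rot":[[0,0,0],[0,0,0],[0,0,0],[0,0,0]]}' 0;python3 -m handwheel '{"xyz":[[0,0.6,0],[0,0,0]],"delta_rot":[[0,0,0],[0,0,0]]}' 0
```

```text
time_s: 15.2
ee_pos: [0.5034, 0.1912, 0.1319]
orientation: [-1.57, -0.001, -0.437]
ft_force: [1.6, -1.6, 4.6]
width: 0.0003
time_s: 15.4
ee_pos: [0.5035, 0.1912, 0.1316]
orientation: [-1.57, -0.001, -0.437]
ft_force: [0.4, -2.8, 7.9]
width: -0.0
```

```bash
python3 -m handwheel '{"xyz":[[0,0.6,0],[0,0,0]],"delta_rot":[[0,0,0],[0,0,0]]}' 0;python3 -m handwheel '{"xyz":[[0,0.5,0],[0,0,0]],"delta_rot":[[0,0,0],[0,0,0]]}' 0
```

```text
time_s: 15.6
ee_pos: [0.5035, 0.1912, 0.1312]
orientation: [-1.57, -0.001, -0.437]
ft_force: [0.6, -3.1, 10.7]
width: 0.0
time_s: 15.8
ee_pos: [0.5035, 0.1912, 0.1309]
orientation: [-1.57, -0.001, -0.437]
ft_force: [-0.3, -3.3, 12.8]
width: 0.0003
```

```bash
python3 -m handwheel '{"xyz":[[0,-15,0],[0,-35,0],[0,-40,0],[30,-30,-10],[40,0,-15],[40,0,-15],[40,0,-15],[40,0,-15]],"delta_rot":[[0,0,0],[0,0,0],[0,0,0],[0,0,0],[0,0,0],[0,0,0],[0,0,0],[0,0,0]]}' 0
python3 -m handwheel '{"xyz":[[0,-20,0],[0,-20,0],[0,0,0],[0,0,0]],"delta_rot":[[0,0,0],[0,0,0],[0,0,0],[0,0,0]]}' 0
python3 st.py w8 .5255 .0314
python3 - <<'E'
from workcell import capture
import cv2
a=capture("scene")["image"][:,:,::-1][160:285,225:425]; b=capture("side")["image"][:,:,::-1][145:250,140:340]
cv2.imwrite("pics/f1.png",cv2.resize(a,None,fx=4,fy=4,interpolation=cv2.INTER_CUBIC))
cv2.imwrite("pics/f2.png",cv2.resize(b,None,fx=4,fy=4,interpolation=cv2.INTER_CUBIC))
E
```

```text
time_s: 16.6
ee_pos: [0.6461, 0.0473, 0.2494]
orientation: [-1.57, 0.002, -0.435]
ft_force: [0.2, 0.1, 0.6]
width: 0.0003
time_s: 17.0
ee_pos: [0.6453, 0.0483, 0.2894]
orientation: [-1.57, 0.001, -0.436]
ft_force: [-0.2, -1.0, 0.1]
width: -0.0002
17.05 [0.645  0.0481 0.2889] [-1.5711  0.0019 -0.4357] [-0.6  -1.12 -1.04]
x mm -101.26452950079268 z mm -65.54791864626442
target px (np.float64(207.2889523715896), np.float64(89.02149941358726)) tcp px (np.float64(279.9711942797688), np.float64(264.50232567448415))
```

View pics/w8.png

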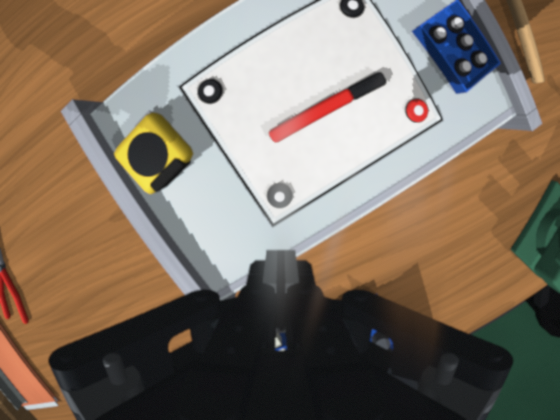

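View pics/f1.png

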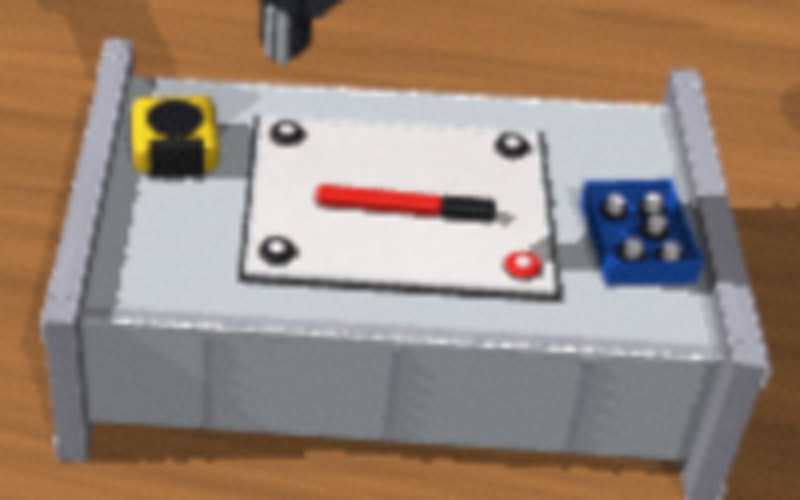

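View pics/f2.png

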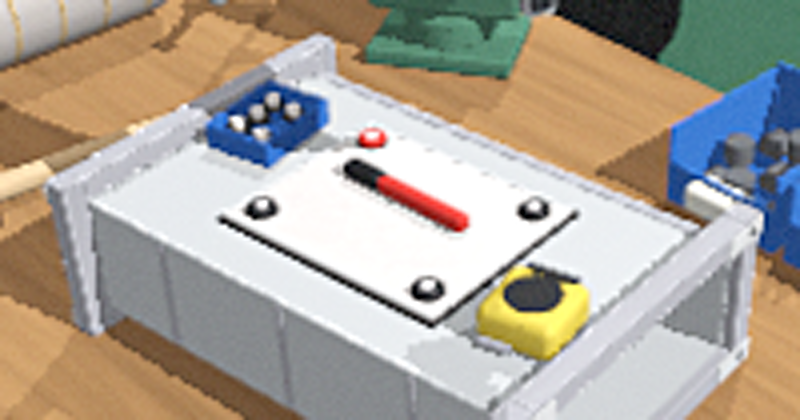

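All four pins are concentric and flush in every view, at (209,91), (353,5), (417,111) and (280,195) in the wrist image. The marker, tape and tray have not moved.

```bash
python3 -c "
from workcell import manip
print(manip.finish_job())"
```

```text
the job is handed in; nothing more can be done
None
```

All four rivet pins are pressed down flush, and the job was handed in at about 17 s of the 45 s allowed. I pressed them with the shut fingertips in this order: red (+x/+y corner), its diagonal opposite (−x/−y), then +x/−y, then −x/+y.

**Pressing:** Each pin slid at about 3–4.5 N. The force then rose to 10–13 N at TCP z ≈ 0.131 m, about 1.3 mm below the free flush height. That fits the pin being at its stop with the washer giving. The largest sideways force was about 5.6 N.

**Last checks:** After the last press I backed the arm off to z = 0.29 m. The wrist, scene and side views then showed all four white pins centred and flush in their heads. The marker, tape measure and tray looked unmoved. I did not do a separate before-and-after check of the mallet and snips; the arm stayed well above the bench throughout.

**One disagreement:** Camera triangulation put the pin tops at about 0.1355 m, while the given sizes and the touch contact put them at about 0.139 m. I relied on the contact force for depth. The fingertip landed within about 1.5 mm of the measured pin centres.

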